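Cartridge changeover at the dispensing cupboard

TASK

Hang the used adhesive cartridge from the bench stand in the holder on the inside of the open left cupboard door and let go of it, then push that door shut from the outside with light fingertip pressure, without gripping it, until its roller catch snaps and holds it. Then pull the right-hand door open through its catch and leave it standing wide open so that the next cartridge can be taken. Leave the other things on the bench where they are.

Things in the scene. Friction and masses are not known exactly. Their poses are not given: they have to be found in the camera images.
- cap (a point): Centre of the grey cap (34 mm across, 38 mm high, 19 mm above its underside) of the loose upright cartridge; below it a white barrel 22 mm across, 75 mm long, cone-tipped (tip 94 mm below this point). Hangs by the cap's underside. z axis: the cartridge's axis, up. 50 to 100 g. Grip the cap's sides from above.
- stand_hole (a point): Fixed aluminium bench stand left or right of the cupboard, 85 mm high, top plate 56 by 60 mm with a 27 mm through hole; this point is the hole's centre at the plate's top face. The cartridge hangs in it at the start (cap's centre 19 mm above this point).
- left_door_holder (a point): Centre of the 27 mm through hole in the cartridge holder inside the left door, at the top face of its 6 mm plate (52 by 56 mm), on which a hung cartridge's cap rests. 88 mm from the hinge along the door, 47 mm behind the door's front face (32 mm off the leaf's inner face), 47 mm below the door's top edge; swings with the door.
- cabinet: Fixed white steel bench cupboard 400 mm wide, 170 deep, 245 high; origin at the middle of its underside, x into the cupboard (doors face -x), y to the left. Each inset door has a sprung roller catch behind its top free corner, and a hard rubber buffer where it comes home.
- left_door_hinge (a point): On the left door's vertical hinge axis at the cupboard's front left corner, at handle height, 370 mm from the right hinge; both hinges lie in the closed doors' front plane. The door leaf is 182 mm wide, 215 high (top edge 232 mm above the bench), 15 thick; its front face passes through the axis.
- left_door_handle (a point): Middle of the left door's handle: a level steel bar 10 mm thick, 60 mm long, with a post to the door at each end, 42 mm out from the door's front face, 135 mm from the hinge axis along the door, 13 mm below the door's top edge (26 mm below the cupboard's top).
- left_door (a joint): Left door angle, rad: 0 flush, grows opening; starts 1.2 to 1.55; swings easily. Catch set differently each time: home (solid) is anywhere from -0.065 to 0.065. At the handle its push-back starts 0.13 before home, grows to 11-15 N, drops as the door snaps home. Released short of it, it swings out again beyond 0.07. Over 22 N of robot contact on this door is too hard; do not pinch its handle.
- right_door_hinge (a point): On the right door's vertical hinge axis, at the cupboard's front right corner, at handle height. The right door is the mirror image of the left one.
- right_door_handle (a point): Middle of the right door's handle bar, like the left: 10 mm thick, 60 mm long, parallel to the door, 42 mm out from its front face, 135 mm from the hinge axis, 13 mm below the door's top edge. Can be gripped across (one finger behind the bar) or hooked from above.
- right_door (a joint): Right door angle, rad: 0 shut and caught, as at the start; grows as it opens towards the robot, 1.9 at most. 12 to 16 N at the handle pulls it through its catch; free after the first 0.04, it then stays where it is left. Wide open: over 1.05 (60 degrees).
- tip_jar: White plastic jar with a black lid, 60 mm across, 85 mm high, on the other side of the cupboard than the stand; origin at the middle of its underside. A bystander.
- parts_bin: Open grey plastic bin 90 by 120 by 40 mm on the bench beside the cupboard; origin at the middle of its underside. A bystander.
- driver: Screwdriver lying on the bench beside the cupboard. A bystander.

How it is judged:
By the outcome, as a careful person would: the job done as asked, in the order asked, and still so for the second after the job is handed in, with the robot touching nothing.
It also fails if it takes over 72 s, if anything falls off the work surface, if the arm or the gripper's body presses on something with over 40 N, if the wrist force passes 120 N, or if a joint passes its speed limit or range.

ROBOT

A 6-joint arm with a two-finger parallel gripper is mounted at the origin on the work surface. World frame = base frame: x ahead of the robot, y to its left, z up, the work surface at z = 0. Lengths are in mm, angles in rad, forces in N, time in s.
With the tool pointing down it reaches from about 400 to 925 mm from the base axis. Payload 12.5 kg.
Tool frame: the origin (TCP) lies at the very end of the fingers, on their centre line; the grasp point (between the pads) lies 19 mm behind it; z points along the fingers, y is the direction in which the jaws open and shut (so a half turn about z gives the same grasp; the last joint's range is limited). The gripper opens to 95 mm and grips with 3 to 60 N. Pads are 20 mm wide; open, the fingers measure 119 mm over their backs; the gripper's body (75 mm by 180 mm) begins 59 mm behind the grasp point.
Start: joints at [-1.429, 0.491, 1.559, -0, 1.092, -0.106], TCP at [153.317, -605.924, 188.361] pointing down, gripper open.
Joint ranges: [-3.1, 3.1], [-0.84, 2.19], [0.05, 2.79], [-1.13, 4.28], [0.06, 2.93], [-2.69, 2.69]. Speed limits (rad/s): [2.22, 2.22, 2.79, 3.14, 3.14, 3.14].

INTERFACE

Orientations are given as [roll, pitch, yaw] about the fixed x, y, z axes, in that order (R = Rz(yaw) Ry(pitch) Rx(roll)).
In Python, from cell import env gives the robot as it stands.
- The arm moves only by the shell command python3 -m pendant 'ROWS'. ROWS is JSON, a list that holds one entry, the list of rows, each a list of 5 numbers: the opening, from 0 (shut) to 1 (fully open), then the shift along the tool's x, y, z in m, then the turn about the tool's z in rad. A call has exactly 8 rows; each row is the pose to reach, as a shift and turn from the pose commanded when the call began, along the tool's axes at that moment; what a row does not reach only later rows make up. A row lasts 1/10 s, in which the tool goes at most 50 mm and 8.59 degrees, less where a joint would pass 70% of its speed; a pose out of reach is approached as far as the arm can. A call with a gripper value outside its range is refused whole. The fingers move at their own pace and stop on an object; the grip force is fixed at half the most. Time passes only in rows, so rows that repeat a pose let the fingers close, or fill a call up. It gives the time, the measured TCP pose, the force and the opening at its end, in the units of the state.
- env.state(): the state, without advancing time (a new reading comes with each control period).
- env.read_camera(name): name is "scene" or "top" or "wrist"; returns a dict with "image" (420x560x3 uint8, blue, green, red), "range_z" (420x560 float32, mm along the optical axis (not along the pixel's ray), 0 where there is no reading), "fx", "fy", "cx", "cy" (pixels), "rvec" (rotation vector, rad) and "tvec" (3), from world to camera coordinates, as OpenCV has them; the wrist camera has in their place "tool_from_camera" (4x4, takes a point from camera to tool coordinates, whose origin is the TCP and whose axes are the flange's). Camera axes: x right, y down, z forward; pixel columns grow to the right and rows downward; lengths in mm; the calibration is good to about 2 mm. A picture is of the moment at which its call begins: read the wrist's pose just before it.
- env.job_done(): hands the job in, once; it reports no verdict.
The state is a dict: "t": time; "joints": joint angles; "qvel": joint speeds; "tau": joint torques, N m; "eef_pos": TCP position; "tcp_rot": TCP orientation; "ft_force": force on the tool from outside, world axes, zero at the start; "moment": the same for the moment, N m; "opening": opening from 0.0 (shut) to 1.0 (fully open).
Only numpy, scipy, OpenCV 4.12 (cv2) and the standard library are available. Lean on these libraries where they do the work, as an engineer would, in place of code of your own. Each camera call takes 0.05 s, during which the arm holds its last target. There are 200 camera calls.

## Working session

There is one attempt and no reset: what is moved stays moved. The work goes in short steps, Python scripts to look and compute and a shell command to move; the robot and the scene stay as the last step left them, time stands still between calls to the robot, and variables do not carry over. Pictures are saved under pics/ and viewed, about 8 in all and at most 12, crops included, and the job is handed in when it is done.

```bash
mkdir -p pics; ls; cat > h.py <<'E'
import numpy as np, cv2
from cell import env
from scipy.spatial.transform import Rotation as R
def cam(n):
    s=env.state(); c=env.read_camera(n); 
    if n=='wrist':
        T=np.eye(4); T[:3,:3]=R.from_euler('xyz',s['tcp_rot']).as_matrix(); T[:3,3]=s['eef_pos']
        c['W']=T@np.array(c['tool_from_camera'])
    else:
        Rm=cv2.Rodrigues(np.array(c['rvec'],float))[0]; W=np.eye(4); W[:3,:3]=Rm.T; W[:3,3]=-Rm.T@np.array(c['tvec'],float).ravel(); c['W']=W
    return c
def pts(c):
    z=c['range_z'].astype(float); v,u=np.mgrid[:z.shape[0],:z.shape[1]]
    p=np.stack([(u-c['cx'])/c['fx']*z,(v-c['cy'])/c['fy']*z,z],-1)
    p=p@c['W'][:3,:3].T+c['W'][:3,3]; p[z==0]=np.nan; return p
def proj(c,P):
    q=(np.array(P)-c['W'][:3,3])@c['W'][:3,:3]; return [c['fx']*q[0]/q[2]+c['cx'],c['fy']*q[1]/q[2]+c['cy']]
E
python3 - <<'E'
from h import *
import pickle
for n in('scene','top'):
    c=cam(n); cv2.imwrite(f'pics/{n}0.png',c['image']); pickle.dump(c,open(n+'.pkl','wb')); print(n,c['W'].round(2).tolist())
print(env.state())
E
```

```text
pics
scene [[-0.96, 0.25, -0.14, 728.3], [0.29, 0.85, -0.44, 496.56], [0.0, -0.46, -0.89, 1105.43], [0.0, 0.0, 0.0, 1.0]]
top [[0.03, -1.0, 0.05, 526.34], [-1.0, -0.02, 0.02, -17.64], [-0.02, -0.05, -1.0, 1117.0], [0.0, 0.0, 0.0, 1.0]]
{'t': 0.1, 'joints': array([-1.42858938e+00,  4.91504589e-01,  1.55937117e+00,  4.36446898e-06,
        1.09169186e+00, -1.05584841e-01]), 'qvel': array([ 0.00030759, -0.0016911 , -0.00229358,  0.00061167, -0.0013113 ,
        0.0004042 ]), 'tau': array([ 4.04132152e-04, -6.13626266e+01, -2.58604109e+01,  6.94041420e-02,
        4.70477482e-02, -5.41533359e-05]), 'eef_pos': array([ 153.28953834, -605.67383912,  187.82286574]), 'tcp_rot': array([-3.14062352e+00, -1.06600534e-04,  2.47789725e-01]), 'ft_force': array([-1.14625981, -0.42946587, -0.61071342]), 'moment': array([-0.0496908 ,  0.06269412,  0.0656275 ]), 'opening': 0.9950676357377232}
```

View pics/top0.png

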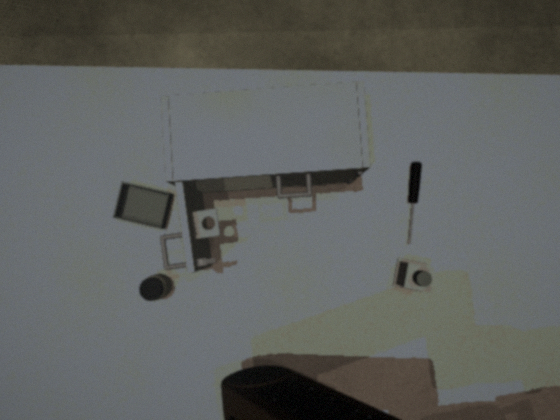

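View pics/scene0.png

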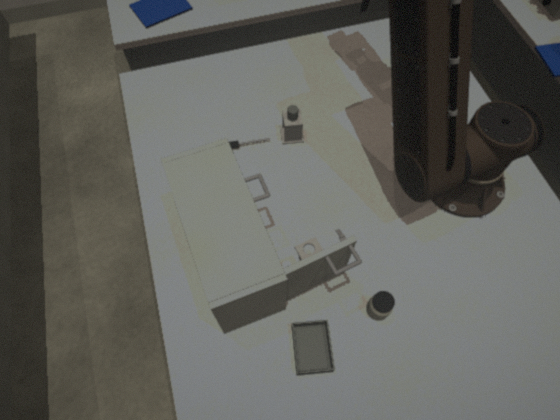

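The top view shows the cap at (422,277) on the stand, the open left door along col ~190–210 (rows 182–270), its holder at (208,222) and handle (172,251), the right handle at (294,185), the jar at (155,287) and the bin at (145,205). The scene view agrees.

```bash
python3 - <<'E'
from h import *
import pickle
for n in('top','scene'):
    c=pickle.load(open(n+'.pkl','rb')); p=pts(c)
    print(n,c['fx'])
    def seg(name,box,z0,z1):
        b=p[box[1]:box[3],box[0]:box[2]].reshape(-1,3); b=b[(b[:,2]>z0)&(b[:,2]<z1)]
        if len(b)<5: print(name,len(b));return
        r=cv2.minAreaRect(b[:,:2].astype(np.float32))
        print(name,len(b),'med',np.median(b,0).round(1),'rect',np.round(r[0],1),np.round(r[1],1),round(r[2],1))
    if n=='top':
        seg('cap',(385,250,445,300),105,150); seg('stand',(385,250,445,300),75,95)
        seg('doortop',(150,184,220,280),222,245); seg('holder',(193,200,225,245),175,196)
        seg('lhandle',(150,225,187,280),205,228); seg('rhandle',(270,170,320,200),205,228)
        seg('cab',(155,75,380,185),238,260); seg('jar',(130,265,180,305),70,100)
        seg('driver',(400,155,425,250),8,50)
        seg('rdoortop',(265,160,375,200),228,238)
    else:
        seg('cap',(275,95,310,125),105,150); seg('stand',(270,100,310,150),75,95)
        seg('doortop',(270,225,360,290),222,245); seg('holder',(290,235,330,265),175,196)
        seg('lhandle',(315,240,365,280),205,228); seg('rhandle',(240,170,275,205),205,228)
        seg('cab',(155,135,290,310),238,260)
c=pickle.load(open('top.pkl','rb'))
im=cv2.convertScaleAbs(c['image'][165:305,150:240+200],alpha=1.6)
cv2.imwrite('pics/c.png',cv2.resize(im,None,fx=2.7,fy=2.7,interpolation=cv2.INTER_CUBIC))
E
```

```text
top 451.63420462073054
cap 218 med [ 446.1 -315.9  123.2] rect [ 445.4 -317.2] [33.4 32. ] 66.2
stand 458 med [ 449.1 -306.    85.3] rect [ 445.2 -318.1] [61.3 55.9] 80.2
doortop 1028 med [522.6 187.7 231.2] rect [537.2 206.3] [176.3  61.9] 9.6
holder 567 med [548.6 156.5 185.3] rect [546.2 151.1] [67.9 53. ] 10.0
lhandle 354 med [491.6 218.4 223.5] rect [494.5 208.6] [69.8 44.9] 10.0
rhandle 420 med [625.5 -30.9 222.9] rect [631.6 -32.6] [47.4 98.3] 5.2
cab 17652 med [732.6  29.8 245.2] rect [733.8  31.3] [171.2 400.4] 5.4
jar 456 med [402.7 290.   85.2] rect [402.  290.7] [52.4 51.9] 29.4
driver 547 med [ 658.9 -320.4   22.2] rect [ 620.3 -320.8] [ 25.8 199.7] 85.7
rdoortop 53 med [660.6 -97.5 230.6] rect [658.3 -80.7] [  2.8 189.9] 5.2
scene 425.27653663317096
cap 113 med [ 448.2 -309.8  121.2] rect [ 447.5 -313.9] [35.  30.1] 73.8
stand 225 med [ 453.7 -300.3   84.4] rect [ 446.7 -313.6] [63.2 55.8] 80.1
doortop 1032 med [552.5 194.3 231.9] rect [560.1 198.3] [104.5 201.5] 78.1
holder 297 med [550.4 147.8 185.1] rect [552.1 162.2] [56.6 68.1] 8.5
lhandle 398 med [499.5 208.4 222.5] rect [496.7 205.7] [100.9  70.1] 26.2
rhandle 213 med [619.9 -24.1 222.9] rect [629.6 -24.8] [42.6 69.8] 5.1
cab 11905 med [734.4  61.5 245.1] rect [734.1  33.7] [170.3 402. ] 5.3
```

View pics/c.png

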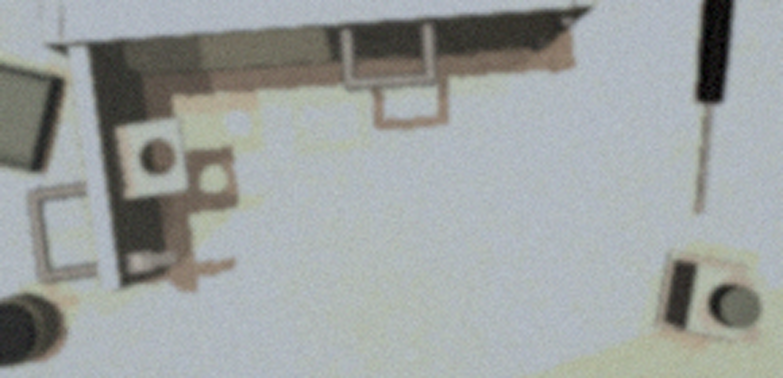

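```bash
cat > d.py <<'E'
import sys
from h import *
# usage: d.py x y z yaw -> shift in tool axes (m), turn
x,y,z,yaw=map(float,sys.argv[1:5]); s=env.state()
M=R.from_euler('xyz',s['tcp_rot']).as_matrix()
print('t',round(s['t'],2),'pos',s['eef_pos'].round(1),'rot',s['tcp_rot'].round(3),'F',s['ft_force'].round(1))
print('shift',(M.T@(np.array([x,y,z])-s['eef_pos'])/1000).round(4),'turn',round((s['tcp_rot'][2]-yaw+np.pi)%(2*np.pi)-np.pi,3))
E
python3 -m pendant '[[[1,0.355,-0.209,-0.05,-1.1],[1,0.355,-0.209,-0.05,-1.1],[1,0.355,-0.209,-0.05,-1.1],[1,0.355,-0.209,-0.05,-1.1],[1,0.355,-0.209,-0.05,-1.1],[1,0.355,-0.209,-0.05,-1.1],[1,0.355,-0.209,-0.05,-1.1],[1,0.355,-0.209,-0.05,-1.1]]]'
python3 d.py 446.5 -316 240 1.745
```

```text
t: 0.9
eef_pos: [436.7, -325.0, 236.7]
tcp_rot: [-3.141, -0.0, 1.353]
ft_force: [0.7, -0.6, -0.4]
opening: 0.997
t 0.9 pos [ 436.7 -325.   236.7] rot [-3.141 -0.     1.353] F [ 0.7 -0.6 -0.4]
shift [ 0.0109  0.0076 -0.0033] turn -0.392
```

```bash

python3 -m pendant '[[[1,0.006,0.004,0,-0.1],[1,0.011,0.008,0,-0.25],[1,0.011,0.008,0,-0.392],[1,0.011,0.008,0,-0.392],[1,0.011,0.008,0,-0.392],[1,0.011,0.008,0,-0.392],[1,0.011,0.008,0,-0.392],[1,0.011,0.008,0,-0.392]]]'
python3 d.py 446.5 -316 240 1.745
python3 - <<'E'
from h import *
c=cam('wrist'); p=pts(c); cv2.imwrite('pics/w1.png',cv2.convertScaleAbs(c['image'],alpha=1.4))
for z0,z1 in((110,135),(78,92)):
    b=p.reshape(-1,3); m=(b[:,2]>z0)&(b[:,2]<z1)&(abs(b[:,0]-446)<60)&(abs(b[:,1]+316)<60); b=b[m]
    print(len(b),np.median(b,0),cv2.minAreaRect(b[:,:2].astype(np.float32)) if len(b) else 0, cv2.minEnclosingCircle(b[:,:2].astype(np.float32)) if len(b) else 0)
print('cap proj',proj(c,(446.5,-316,123)))
E
```

```text
t: 1.7
eef_pos: [445.8, -317.8, 236.5]
tcp_rot: [3.142, 0.0, 1.738]
ft_force: [0.1, 0.3, 0.5]
opening: 1.001
t 1.7 pos [ 445.8 -317.8  236.5] rot [3.142 0.    1.738] F [0.1 0.3 0.5]
shift [ 0.0017  0.001  -0.0035] turn -0.007
1220 [ 445.07959408 -318.25008803  123.45251265] ((445.2256774902344, -319.6236267089844), (32.852447509765625, 33.31947326660156), 9.302145957946777) ((445.2281494140625, -319.5350646972656), 16.943227767944336)
2285 [ 443.60572527 -308.95481525   85.60616879] ((445.43194580078125, -319.7529602050781), (60.489593505859375, 56.00117111206055), 80.10077667236328) ((445.17156982421875, -319.54608154296875), 40.74220275878906)
cap proj [np.float64(278.13893411931946), np.float64(198.2460185766434)]
```

View pics/w1.png

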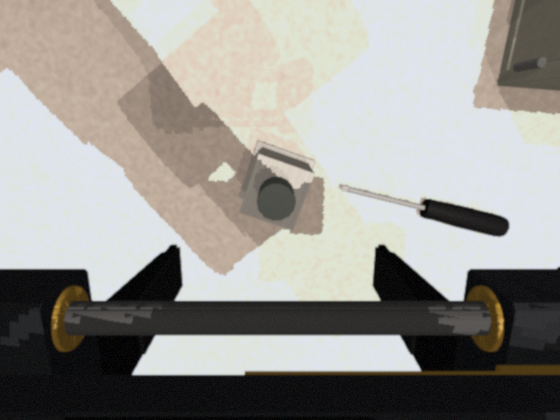

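The wrist view shows the cap at about (276,198) on its stand. It measures (445.2, -319.5), which agrees with the top camera to 2 mm. Descending to grasp.

```bash

python3 -m pendant '[[[1,-0.001,-0.0005,0.04,0],[1,-0.001,-0.0005,0.08,0],[1,-0.001,-0.0005,0.11,0],[1,-0.001,-0.0005,0.13,0],[1,-0.001,-0.0005,0.14,0],[1,-0.001,-0.0005,0.144,0],[1,-0.001,-0.0005,0.144,0],[1,-0.001,-0.0005,0.144,0]]]'
python3 -m pendant '[[[0.2,0,0,0,0],[0.2,0,0,0,0],[0.2,0,0,0,0],[0.2,0,0,0,0],[0.2,0,0,0,0],[0.2,0,0,0,0],[0.2,0,0,0,0],[0.2,0,0,0,0]]]'
python3 d.py 445.2 -318.5 92 1.745
```

```text
t: 2.55
eef_pos: [445.9, -319.2, 93.5]
tcp_rot: [3.141, 0.001, 1.74]
ft_force: [0.8, 0.7, 0.2]
opening: 1.0
t: 3.35
eef_pos: [445.5, -318.8, 92.5]
tcp_rot: [-3.142, 0.0, 1.74]
ft_force: [0.7, 0.2, -0.6]
opening: 0.385
t 3.35 pos [ 445.5 -318.8   92.5] rot [-3.142  0.     1.74 ] F [ 0.7  0.2 -0.6]
shift [ 0.0004 -0.0003  0.0005] turn -0.005
```

```bash

python3 -m pendant '[[[0,0,0,0,0],[0,0,0,0,0],[0,0,0,0,0],[0,0,0,0,0],[0,0,0,-0.005,0],[0,0,0,-0.02,0],[0,0,0,-0.05,0],[0,0,0,-0.09,0]]]'
python3 -m pendant '[[[0,0,0,-0.04,0],[0,0,0,-0.08,0],[0,0,0,-0.12,0],[0,0,0,-0.15,0],[0,0,0,-0.15,0],[0,0,0,-0.15,0],[0,0,0,-0.15,0],[0,0,0,-0.15,0]]]'
python3 d.py 553.5 147 330 1.745
```

```text
t: 4.15
eef_pos: [445.0, -318.3, 182.6]
tcp_rot: [-3.14, -0.002, 1.74]
ft_force: [0.2, 0.5, -0.6]
opening: 0.341
t: 4.95
eef_pos: [445.3, -318.5, 331.2]
tcp_rot: [-3.14, -0.002, 1.74]
ft_force: [0.8, -0.4, -1.3]
opening: 0.344
t 4.95 pos [ 445.3 -318.5  331.2] rot [-3.14e+00 -2.00e-03  1.74e+00] F [ 0.8 -0.4 -1.3]
shift [0.4407 0.185  0.0018] turn -0.005
```

```bash

python3 -m pendant '[[[0,0.36,0.185,0,0],[0,0.36,0.185,0,0],[0,0.36,0.185,0,0],[0,0.36,0.185,0,0],[0,0.36,0.185,0,0],[0,0.36,0.185,0,0],[0,0.36,0.185,0,0],[0,0.36,0.185,0,0]]]'
python3 -m pendant '[[[0,0.005,0.002,0,-0.005],[0,0.005,0.002,0,-0.005],[0,0.005,0.002,0,-0.005],[0,0.005,0.002,0,-0.005],[0,0.005,0.002,0,-0.005],[0,0.005,0.002,0,-0.005],[0,0.005,0.002,0,-0.005],[0,0.005,0.002,0,-0.005]]]'
python3 d.py 553.5 147 330 1.745
python3 - <<'E'
from h import *
import pickle
c=cam('wrist'); p=pts(c); cv2.imwrite('pics/w2.png',cv2.convertScaleAbs(c['image'],alpha=1.4)); pickle.dump(c,open('w2.pkl','wb'))
print('holder proj',proj(c,(553.5,147,185)))
E
```

```text
t: 5.75
eef_pos: [566.0, 64.8, 331.7]
tcp_rot: [-3.14, -0.0, 1.74]
ft_force: [0.5, -0.0, -0.3]
opening: 0.345
t: 6.55
eef_pos: [567.0, 67.7, 332.6]
tcp_rot: [3.141, 0.0, 1.744]
ft_force: [0.3, 0.3, -0.7]
opening: 0.342
t 6.55 pos [567.   67.7 332.6] rot [3.141 0.    1.744] F [ 0.3  0.3 -0.7]
shift [0.0805 0.0004 0.0026] turn -0.001
holder proj [np.float64(277.3132697718822), np.float64(103.62929839636492)]
```

View pics/w2.png

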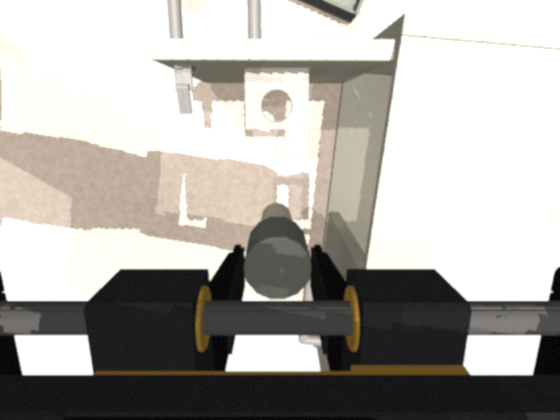

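The picture shows the holder hole at about (277,105), against a predicted (277.3,103.6). The cartridge hangs straight in the jaws. I'll refine from the depth.

```bash

python3 - <<'E'
from h import *
import pickle
c=pickle.load(open('w2.pkl','rb')); p=pts(c)
b=p[66:140,235:320].reshape(-1,3); m=(b[:,2]>180)&(b[:,2]<190)
b=b[m]; print(len(b),np.median(b,0),cv2.minAreaRect(b[:,:2].astype(np.float32)))
g=p[66:140,235:320]; hole=(g[...,2]<170)
n,l,st,ce=cv2.connectedComponentsWithStats(hole.astype(np.uint8))
for i in range(1,n):
    if st[i,4]>60: print(st[i],ce[i]+[235,66])
def at(u,v,z):
    d=c['W'][:3,:3]@np.array([(u-c['cx'])/c['fx'],(v-c['cy'])/c['fy'],1]); o=c['W'][:3,3]; return o+d*(z-o[2])/d[2]
print(at(277,105,185.3))
d=p[30:75,160:400].reshape(-1,3); d=d[(d[:,2]>226)&(d[:,2]<238)]; print('doortop',cv2.minAreaRect(d[:,:2].astype(np.float32)))
im=cv2.convertScaleAbs(c['image'][55:150,215:340],alpha=1.2); cv2.imwrite('pics/w2c.png',cv2.resize(im,None,fx=6,fy=6,interpolation=cv2.INTER_CUBIC))
E
```

```text
3185 [551.25943326 156.4078808  185.58399472] ((552.5040893554688, 150.87681579589844), (73.4246597290039, 52.20355987548828), 9.79875373840332)
[   0    4   85   70 2182] [277.50779102 113.84234647]
[ 27  25  30  31 712] [276.56741573 105.98735955]
[553.42801865 145.78883821 185.3       ]
doortop ((546.9164428710938, 187.31019592285156), (177.77252197265625, 29.262502670288086), 7.520321846008301)
```

View pics/w2c.png

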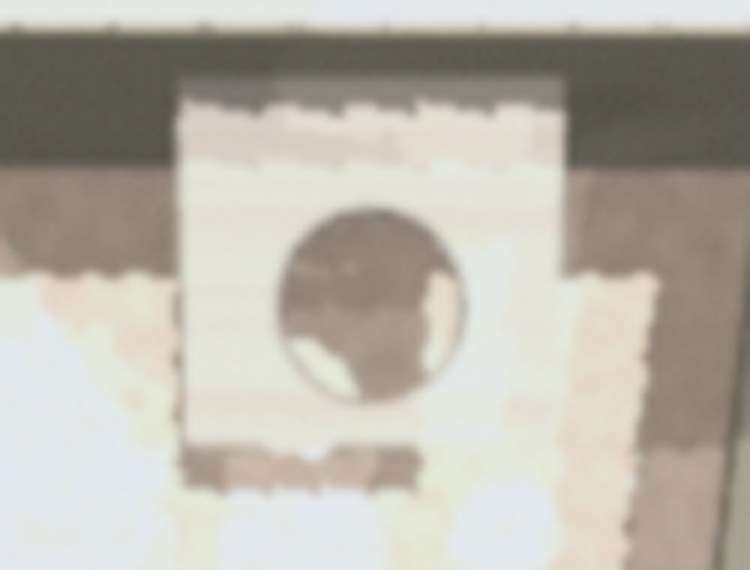

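```bash

python3 - <<'E'
from h import *
import pickle
c=pickle.load(open('w2.pkl','rb')); p=pts(c)
b=p[200:305,235:320].reshape(-1,3); m=(b[:,2]>345)&(b[:,2]<372)
b=b[m]; print(len(b)); b=b[abs(b[:,2]-np.percentile(b[:,2],90))<4]
print(len(b),np.median(b,0),cv2.minAreaRect(b[:,:2].astype(np.float32)),cv2.minEnclosingCircle(b[:,:2].astype(np.float32)))
E
python3 d.py 553.3 146.4 332.6 1.744
```

```text
4362
3680 [567.32756793  68.63451516 363.71245808] ((565.4343872070312, 67.23485565185547), (39.879066467285156, 34.05070114135742), 0.592150092124939) ((566.7366333007812, 70.20655822753906), 21.696453094482422)
t 6.6 pos [567.   67.8 332.5] rot [3.142 0.    1.745] F [ 0.3  0.1 -0.9]
shift [ 0.0798  0.0001 -0.0001] turn 0.001
```

```bash

python3 -m pendant '[[[0,0.04,0,0,0],[0,0.07,0,0,0],[0,0.0795,0,0,0],[0,0.0795,0,0,0],[0,0.0795,0,0,0],[0,0.0795,0,0.02,0],[0,0.0795,0,0.04,0],[0,0.0795,0,0.06,0]]]'
python3 -m pendant '[[[0,0,0,0,0],[0,0,0,0,0],[0,0,0,0.005,0],[0,0,0,0.01,0],[0,0,0,0.015,0],[0,0,0,0.02,0],[0,0,0,0.02,0],[0,0,0,0.02,0]]]'
python3 d.py 553.3 146 192.6 1.744
```

```text
t: 7.4
eef_pos: [553.6, 144.9, 271.8]
tcp_rot: [3.141, 0.0, 1.744]
ft_force: [-0.4, 0.5, -1.4]
opening: 0.34
t: 8.2
eef_pos: [553.3, 146.3, 252.4]
tcp_rot: [-3.141, 0.0, 1.745]
ft_force: [-0.6, 0.0, -0.7]
opening: 0.343
t 8.2 pos [553.3 146.3 252.4] rot [-3.141  0.     1.745] F [-0.6  0.  -0.7]
shift [-0.0003 -0.      0.0598] turn 0.001
```

```bash

python3 -m pendant '[[[0,0,0,0.004,0],[0,0,0,0.008,0],[0,0,0,0.012,0],[0,0,0,0.016,0],[0,0,0,0.02,0],[0,0,0,0.024,0],[0,0,0,0.027,0],[0,0,0,0.03,0]]]'
python3 -c "
from h import *
c=cam('wrist'); cv2.imwrite('pics/w3.png',cv2.convertScaleAbs(c['image'],alpha=1.4))"
```

```text
t: 9.0
eef_pos: [553.3, 146.2, 222.2]
tcp_rot: [3.142, 0.0, 1.745]
ft_force: [-0.9, 0.1, -1.5]
opening: 0.34
```

View pics/w3.png

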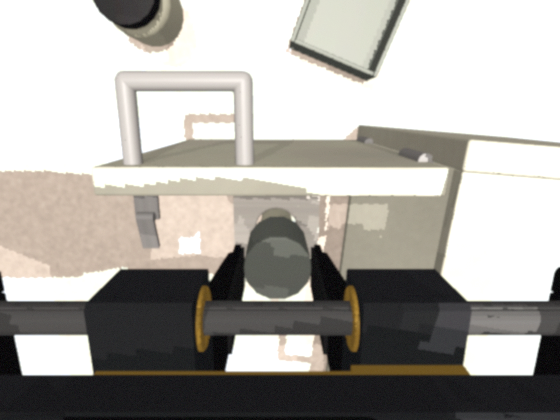

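The barrel is in the hole, with the cap at (277,260) over the plate, and no force shows. Lowering the rest.

```bash

python3 -m pendant '[[[0,0,0,0.005,0],[0,0,0,0.01,0],[0,0,0,0.015,0],[0,0,0,0.02,0],[0,0,0,0.024,0],[0,0,0,0.026,0],[0,0,0,0.027,0],[0,0,0,0.028,0]]]'
python3 -m pendant '[[[0,0,0,0.0015,0],[0,0,0,0.0015,0],[0,0,0,0.0015,0],[0.42,0,0,0.0015,0],[0.42,0,0,0.0015,0],[0.42,0,0,0.0015,0],[0.5,0,0,0.0015,0],[0.5,0,0,0.0015,0]]]'
```

```text
t: 9.85
eef_pos: [553.4, 146.2, 194.5]
tcp_rot: [3.141, 0.0, 1.745]
ft_force: [0.2, -0.3, -1.0]
opening: 0.344
t: 10.65
eef_pos: [553.3, 146.2, 193.0]
tcp_rot: [3.142, 0.0, 1.745]
ft_force: [-1.2, 0.6, 0.5]
opening: 0.49
```

```bash

python3 -m pendant '[[[0.65,0,0,0,0],[0.65,0,0,0,0],[0.65,0,0,-0.005,0],[0.65,0,0,-0.015,0],[0.65,0,0,-0.03,0],[0.65,0,0,-0.06,0],[0.65,0,0,-0.1,0],[0.65,0,0,-0.13,0]]]'
python3 -c "
from h import *
c=cam('top'); cv2.imwrite('pics/t1.png',c['image']);p=pts(c)
b=p[190:250,180:240].reshape(-1,3); b=b[(b[:,2]>214)&(b[:,2]<228)]; print(np.median(b,0) if len(b) else 0,len(b))
c=cam('wrist'); cv2.imwrite('pics/w4.png',cv2.convertScaleAbs(c['image'],alpha=1.4));p=pts(c)
b=p.reshape(-1,3); b=b[(b[:,2]>214)&(b[:,2]<228)&(abs(b[:,0]-553)<30)&(abs(b[:,1]-146)<25)]; print(len(b),b.mean(0) if len(b) else 0,np.median(b,0))
"
```

```text
t: 11.45
eef_pos: [553.4, 146.3, 326.2]
tcp_rot: [3.139, 0.0, 1.745]
ft_force: [0.0, 0.2, 0.6]
opening: 0.65
[553.38974898 139.95251171 223.27221366] 134
1233 [553.4326534  146.49139836 223.23492102] [553.39792785 146.63509678 223.45291735]
```

View pics/w4.png

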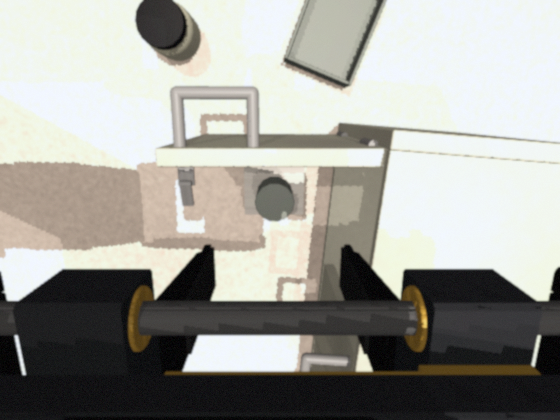

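The wrist view shows the cartridge seated: cap at (275,198), cap top at 223.4 = plate + 38. Next I'll shut the fingers and go round to the outside of the left door.

```bash
cat > door.py <<'E'
import sys
from h import *
# door.py L|R theta r out z [yaw]: TCP at r along the door, `out` off front face; yaw = tool x along outward normal
side=sys.argv[1]; th,r,out,z=map(float,sys.argv[2:6])
a=np.radians(5.35); s=1 if side=='L' else -1
H=np.array([632.0,208.6]) if s>0 else np.array([666.5,-159.8])
dc=np.array([-s*-np.sin(a),-s*np.cos(a)]); nc=-np.array([np.cos(a),np.sin(a)])
rot=lambda v,t: np.array([v[0]*np.cos(t)-v[1]*np.sin(t),v[0]*np.sin(t)+v[1]*np.cos(t)])
d,n=rot(dc,-s*th),rot(nc,-s*th)
P=H+r*d+out*n; yaw=float(sys.argv[6]) if len(sys.argv)>6 else np.arctan2(n[1],n[0])
st=env.state(); M=R.from_euler('xyz',st['tcp_rot']).as_matrix()
print('t',round(st['t'],2),'pos',st['eef_pos'].round(1),'yaw',st['tcp_rot'][2].round(3),'F',st['ft_force'].round(1),'Fn',(st['ft_force'][:2]@n).round(1))
rel=st['eef_pos'][:2]-H; print('now r',(rel@d).round(1),'out',(rel@n).round(1),'(door frame at theta)')
print('target',P.round(1),'yaw',round(yaw,3),'shift',(M.T@(np.array([*P,z])-st['eef_pos'])/1000).round(4),'turn',round((st['tcp_rot'][2]-yaw+np.pi)%(2*np.pi)-np.pi,3))
E
python3 door.py L 1.49 150 80 326; python3 door.py L 1.49 150 80 203
```

```text
t 11.55 pos [554.4 146.5 328.1] yaw 1.745 F [-1.  -0.8 -0.8] Fn -0.7
now r 87.2 out -47.8 (door frame at theta)
target [470.4 261.4] yaw 1.745 shift [ 0.1278 -0.0629  0.0016] turn -0.0
t 11.55 pos [554.4 146.5 328.1] yaw 1.745 F [-1.  -0.8 -0.8] Fn -0.7
now r 87.2 out -47.8 (door frame at theta)
target [470.4 261.4] yaw 1.745 shift [ 0.1278 -0.0638  0.1246] turn -0.0
```

```bash

python3 -m pendant '[[[0,0.04,-0.02,0,0],[0,0.08,-0.04,0,0],[0,0.11,-0.06,0,0],[0,0.128,-0.063,0,0],[0,0.128,-0.063,0.03,0],[0,0.128,-0.063,0.06,0],[0,0.128,-0.063,0.09,0],[0,0.128,-0.063,0.11,0]]]'
python3 -m pendant '[[[0,0,0,0.012,0],[0,0,0,0.012,0],[0,0,0,0.012,0],[0,-0.003,0,0.012,0],[0,-0.006,0,0.012,0],[0,-0.01,0,0.012,0],[0,-0.014,0,0.012,0],[0,-0.018,0,0.012,0]]]'
python3 door.py L 1.35 150 60 204
```

```text
t: 12.35
eef_pos: [468.2, 261.1, 211.0]
tcp_rot: [-3.14, 0.001, 1.745]
ft_force: [0.6, 0.3, 0.4]
opening: 0.037
t: 13.15
eef_pos: [472.3, 243.2, 201.1]
tcp_rot: [3.141, 0.0, 1.745]
ft_force: [0.4, -0.1, 0.0]
opening: 0.002
t 13.15 pos [472.3 243.2 201.1] yaw 1.745 F [ 0.4 -0.1  0. ] Fn -0.2
now r 141.2 out 82.3 (door frame at theta)
target [470.8 219.3] yaw 1.885 shift [-0.0233 -0.0056 -0.0029] turn -0.14
```

```bash

python3 -m pendant '[[[0,-0.003,-0.001,-0.003,-0.02],[0,-0.006,-0.0015,-0.003,-0.035],[0,-0.009,-0.002,-0.003,-0.05],[0,-0.012,-0.003,-0.003,-0.07],[0,-0.015,-0.0035,-0.003,-0.09],[0,-0.018,-0.004,-0.003,-0.105],[0,-0.021,-0.005,-0.003,-0.12],[0,-0.0235,-0.0055,-0.003,-0.14]]]'
python3 door.py L 1.15 150 60 204
```

```text
t: 13.95
eef_pos: [470.8, 219.3, 204.0]
tcp_rot: [-3.142, 0.0, 1.886]
ft_force: [0.4, -0.1, -0.3]
opening: 0.009
t 13.95 pos [470.8 219.3 204. ] yaw 1.886 F [ 0.4 -0.1 -0.3] Fn -0.3
now r 135.1 out 88.6 (door frame at theta)
target [471.9 187.1] yaw 2.085 shift [-0.031 -0.009 -0.   ] turn -0.199
```

```bash

python3 -m pendant '[[[0,-0.004,-0.001,0,-0.025],[0,-0.008,-0.002,0,-0.05],[0,-0.012,-0.003,0,-0.075],[0,-0.016,-0.0045,0,-0.1],[0,-0.02,-0.006,0,-0.125],[0,-0.024,-0.007,0,-0.15],[0,-0.028,-0.008,0,-0.175],[0,-0.031,-0.009,0,-0.2]]]'
cat > ang.py <<'E'
from h import *
import sys
def ang(side='L',save=None):
    c=cam('top'); p=pts(c).reshape(-1,3)
    if save: cv2.imwrite(save,c['image'])
    s=1 if side=='L' else -1
    H=np.array([632.0,208.6]) if s>0 else np.array([666.5,-159.8])
    a=np.radians(5.35); q=p[:,:2]-H; X=q@[np.cos(a),np.sin(a)]; Y=q@[-np.sin(a),np.cos(a)]*s
    rr=np.hypot(X,Y); m=(p[:,2]>228)&(p[:,2]<236)&(rr<190)&(rr>30)&(X<30)
    # leaf top face: centre line offset 7.5mm behind front face
    th=np.arctan2(-X[m],-Y[m])+np.arcsin(7.5/rr[m]); print(side,'n',m.sum(),'theta med',np.median(th).round(3),'iqr',np.percentile(th,[25,75]).round(3),'rmax',rr[m].max().round(0) if m.any() else None)
if __name__=='__main__': ang(sys.argv[1],sys.argv[2] if len(sys.argv)>2 else None)
E
python3 ang.py L; python3 door.py L 0.9 150 60 204
```

```text
t: 14.75
eef_pos: [471.9, 187.0, 204.0]
tcp_rot: [3.141, 0.0, 2.087]
ft_force: [-0.2, 0.6, -0.0]
opening: 0.007
L n 559 theta med 1.435 iqr [1.403 1.476] rmax 183.0
t 14.8 pos [471.9 186.8 204. ] yaw 2.088 F [ 0.3 -1.   0.3] Fn -0.9
now r 130.7 out 95.0 (door frame at theta)
target [482.2 148.1] yaw 2.335 shift [-0.0387 -0.0102  0.    ] turn -0.247
```

```bash
python3 -c "
from h import *
c=cam('top'); w=cam('wrist'); a=c['image'][150:320,120:360]; 
a=cv2.convertScaleAbs(cv2.resize(a,(560,396)),alpha=1.5); b=cv2.convertScaleAbs(cv2.resize(w['image'],(400,300)),alpha=1.3)
o=np.zeros((396,800,3),np.uint8); o[:,:480]=cv2.resize(a,(480,396))[:,:480]; o[:240,480:]=cv2.resize(b,(320,240)); cv2.imwrite('pics/x5.png',o)"; python3 ang.py L
```

```text
L n 556 theta med 1.433 iqr [1.4   1.473] rmax 183.0
```

View pics/x5.png

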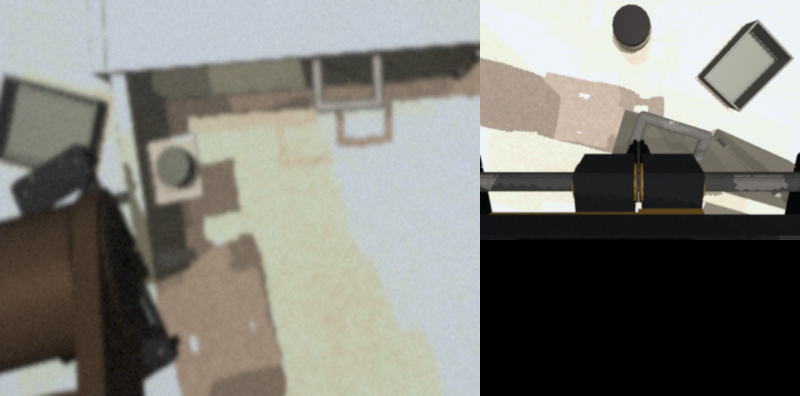

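```bash
python3 -c "
from h import *
c=cam('wrist'); p=pts(c); s=env.state(); print(s['eef_pos'],proj(c,s['eef_pos']),s['ft_force'])
for v in (195,205,215,225,235,245,255):
  print(v,[ (u,p[v,u].round(0).tolist()) for u in range(265,430,15)])
" | tr -d "()'" ; python3 - <<'E'
from h import *
import pickle
c=pickle.load(open('top.pkl','rb')); p=pts(c)
for v in range(228,280,6): print(v,[(u,p[v,u].round(0).tolist()) for u in range(160,176,3)])
E
```

```text
[471.87631279 187.36256613 204.01191291] [np.float64277.48590739601246, np.float64245.53710352110798] [-0.86138296  0.04039241  0.0442619 ]
195 [265, [467.0, 167.0, -1.0], 280, [482.0, 176.0, 1.0], 295, [496.0, 184.0, 0.0], 310, [511.0, 192.0, 1.0], 325, [525.0, 200.0, 1.0], 340, [540.0, 208.0, -0.0], 355, [554.0, 216.0, -1.0], 370, [568.0, 225.0, 3.0], 385, [583.0, 233.0, 1.0], 400, [598.0, 241.0, 0.0], 415, [612.0, 249.0, -0.0]]
205 [265, [467.0, 171.0, 61.0], 280, [459.0, 213.0, 224.0], 295, [465.0, 216.0, 224.0], 310, [472.0, 220.0, 223.0], 325, [531.0, 191.0, 2.0], 340, [545.0, 199.0, 1.0], 355, [560.0, 207.0, -0.0], 370, [574.0, 215.0, 2.0], 385, [590.0, 223.0, -1.0], 400, [604.0, 231.0, -0.0], 415, [619.0, 239.0, 0.0]]
215 [265, [469.0, 172.0, 95.0], 280, [461.0, 208.0, 224.0], 295, [468.0, 212.0, 224.0], 310, [474.0, 216.0, 224.0], 325, [481.0, 219.0, 224.0], 340, [488.0, 223.0, 223.0], 355, [566.0, 197.0, 1.0], 370, [581.0, 205.0, -0.0], 385, [596.0, 213.0, -0.0], 400, [610.0, 222.0, 0.0], 415, [625.0, 230.0, 0.0]]
225 [265, [469.0, 172.0, 124.0], 280, [464.0, 204.0, 224.0],
[... 2077 characters left out ...]
[468.0, 293.0, 4.0]), (163, [480.0, 226.0, 223.0]), (166, [480.0, 220.0, 225.0]), (169, [468.0, 272.0, 0.0]), (172, [468.0, 265.0, -3.0]), (175, [469.0, 257.0, 0.0])]
264 [(160, [453.0, 294.0, 1.0]), (163, [468.0, 226.0, 223.0]), (166, [468.0, 220.0, 222.0]), (169, [468.0, 214.0, 221.0]), (172, [468.0, 208.0, 222.0]), (175, [468.0, 202.0, 222.0])]
270 [(160, [438.0, 293.0, 1.0]), (163, [439.0, 286.0, 1.0]), (166, [439.0, 278.0, 0.0]), (169, [439.0, 271.0, 1.0]), (172, [439.0, 263.0, 0.0]), (175, [439.0, 256.0, -1.0])]
276 [(160, [428.0, 278.0, 54.0]), (163, [427.0, 276.0, 35.0]), (166, [425.0, 273.0, 17.0]), (169, [424.0, 270.0, 0.0]), (172, [424.0, 263.0, -1.0]), (175, [425.0, 255.0, 2.0])]
```

```bash
python3 -c "
from h import *
w=cam('wrist'); s=cam('scene'); 
a=cv2.convertScaleAbs(cv2.resize(w['image'][170:310,200:400],(800,560))[:, :500],alpha=1.3)
b=cv2.convertScaleAbs(cv2.resize(s['image'][210:330,260:400],(467,400))[:,:300],alpha=1.6)
o=np.zeros((560,800,3),np.uint8); o[:,:500]=a; o[:400,500:]=b; cv2.imwrite('pics/x6.png',o)"
```

```text
(no output)
```

View pics/x6.png

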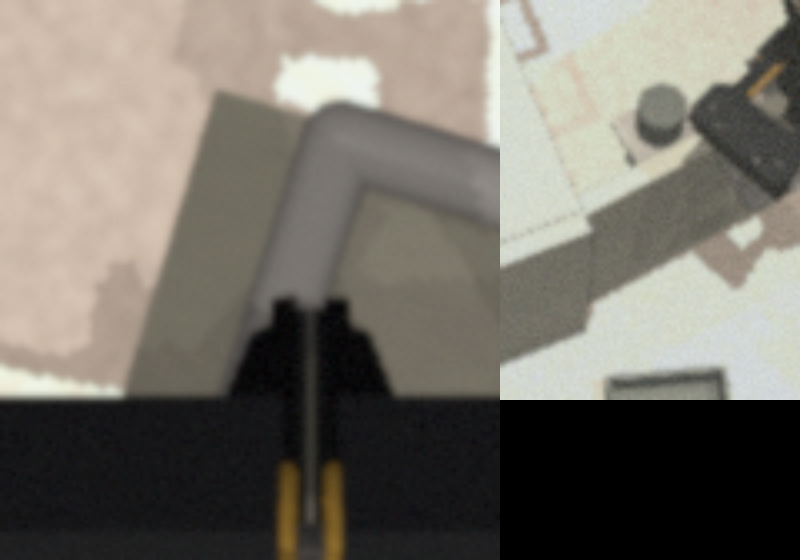

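The picture shows the shut fingertips inside the handle loop, by its outer post at (300,300) in the crop, and not outside the bar; the door is still at about 1.43. I'll lift out and look at the door again.

```bash

python3 -m pendant '[[[0,0.001,0.001,-0.01,0],[0,0.002,0.002,-0.02,0],[0,0.002,0.002,-0.03,0],[0,0.002,0.002,-0.045,0],[0,0.002,0.002,-0.06,0],[0,0.002,0.002,-0.07,0],[0,0.002,0.002,-0.07,0],[0,0.002,0.002,-0.07,0]]]'
python3 ang.py L; python3 - <<'E'
from h import *
import pickle, ang
# initial estimate with the same estimator
c0=pickle.load(open('top.pkl','rb')); ang.cam=lambda n:c0; ang.ang('L')
# wrist: handle and leaf in world
c=cam('wrist'); b=pts(c).reshape(-1,3)
H=np.array([632.0,208.6])
for z0,z1 in((217,227),(228,236)):
    q=b[(b[:,2]>z0)&(b[:,2]<z1)&(b[:,0]<632)&(b[:,0]>430)&(b[:,1]>120)&(b[:,1]<270)]
    r=cv2.minAreaRect(q[:,:2].astype(np.float32)); print(z0,len(q),r,cv2.boxPoints(r).round(0).tolist())
E
python3 door.py L 1.43 140 22 274
```

```text
t: 15.9
eef_pos: [472.5, 190.0, 273.9]
tcp_rot: [3.142, 0.0, 2.085]
ft_force: [0.2, 0.3, -0.7]
opening: 0.007
L n 622 theta med 1.438 iqr [1.403 1.476] rmax 183.0
L n 616 theta med 1.475 iqr [1.438 1.513] rmax 182.0
217 3934 ((539.5323486328125, 210.49632263183594), (184.87220764160156, 48.21584701538086), 12.056224822998047) [[444.0, 215.0], [454.0, 168.0], [635.0, 206.0], [625.0, 253.0]]
228 1896 ((545.404052734375, 184.43553161621094), (186.77706909179688, 21.644716262817383), 16.54827880859375) [[453.0, 168.0], [459.0, 147.0], [638.0, 201.0], [632.0, 221.0]]
t 16.0 pos [472.4 189.9 273.4] yaw 2.085 F [-1.1 -0.3 -0.4] Fn 0.0
now r 159.6 out 18.9 (door frame at theta)
target [490.7 197.5] yaw 1.805 shift [-0.0024  0.0197 -0.0006] turn 0.28
```

```bash

python3 -m pendant '[[[0,-0.0024,0.01,0,0.1],[0,-0.0024,0.0197,0,0.2],[0,-0.0024,0.0197,0,0.28],[0,-0.0024,0.0197,0,0.28],[0,-0.0024,0.0197,0.02,0.28],[0,-0.0024,0.0197,0.04,0.28],[0,-0.0024,0.0197,0.06,0.28],[0,-0.0024,0.0197,0.072,0.28]]]'
python3 door.py L 1.3 140 14 202; python3 ang.py L
```

```text
t: 16.8
eef_pos: [490.3, 197.4, 200.4]
tcp_rot: [-3.14, 0.0, 1.807]
ft_force: [-0.2, -0.4, 0.4]
opening: 0.005
t 16.8 pos [490.3 197.4 200.4] yaw 1.807 F [-0.2 -0.4  0.4] Fn -0.3
now r 136.4 out 40.0 (door frame at theta)
target [496.2 171.8] yaw 1.935 shift [-0.0262 -0.0002 -0.0016] turn -0.128
L n 609 theta med 1.439 iqr [1.404 1.475] rmax 183.0
```

```bash

python3 -m pendant '[[[0,-0.003,0,-0.001,-0.016],[0,-0.006,0,-0.001,-0.03],[0,-0.01,0,-0.001,-0.045],[0,-0.013,0,-0.001,-0.06],[0,-0.016,0,-0.001,-0.08],[0,-0.02,0,-0.001,-0.095],[0,-0.023,0,-0.001,-0.11],[0,-0.026,0,-0.001,-0.128]]]'
python3 ang.py L; python3 door.py L 1.1 140 14 202
```

```text
t: 17.65
eef_pos: [497.1, 172.0, 203.0]
tcp_rot: [3.142, 0.0, 1.934]
ft_force: [0.5, -0.2, 0.6]
opening: 0.004
L n 387 theta med 1.279 iqr [1.25  1.307] rmax 183.0
t 17.7 pos [497.1 171.7 203. ] yaw 1.935 F [-0.6  0.  -1.2] Fn 0.3
now r 133.7 out 41.0 (door frame at theta)
target [506.2 145.6] yaw 2.135 shift [-0.0277 -0.0009  0.001 ] turn -0.2
```

```bash

python3 -m pendant '[[[0,-0.0035,0,0,-0.025],[0,-0.007,0,0,-0.05],[0,-0.0105,0,0,-0.075],[0,-0.014,0,0,-0.1],[0,-0.0175,0,0,-0.125],[0,-0.021,0,0,-0.15],[0,-0.0245,-0.001,0,-0.175],[0,-0.0277,-0.001,0,-0.2]]]'
python3 ang.py L; python3 door.py L 0.85 140 14 202
```

```text
t: 18.5
eef_pos: [505.9, 145.9, 202.9]
tcp_rot: [-3.141, -0.0, 2.134]
ft_force: [0.8, 0.5, 0.4]
opening: 0.005
L n 160 theta med 1.075 iqr [1.017 1.102] rmax 183.0
t 18.55 pos [506.  145.6 202.9] yaw 2.135 F [ 0.8 -0.   0. ] Fn -0.6
now r 132.3 out 48.4 (door frame at theta)
target [525.7 116.4] yaw 2.385 shift [-0.0352  0.001   0.0009] turn -0.25
```

```bash

python3 -m pendant '[[[0,-0.0045,0,0,-0.03],[0,-0.009,0,0,-0.06],[0,-0.0135,0,0,-0.09],[0,-0.018,0,0,-0.125],[0,-0.022,0,0,-0.155],[0,-0.0265,0,0,-0.19],[0,-0.031,0.001,0,-0.22],[0,-0.0352,0.001,0,-0.25]]]'
python3 ang.py L; python3 door.py L 0.6 140 14 202
```

```text
t: 19.35
eef_pos: [525.5, 116.7, 202.9]
tcp_rot: [-3.141, -0.0, 2.384]
ft_force: [0.7, 0.5, -0.1]
opening: 0.008
L n 50 theta med 0.773 iqr [0.714 0.82 ] rmax 183.0
t 19.4 pos [525.8 116.3 202.9] yaw 2.385 F [ 1.  -0.1  0.8] Fn -0.9
now r 132.2 out 48.1 (door frame at theta)
target [551.8  93. ] yaw 2.635 shift [-0.035   0.0009  0.0009] turn -0.25
```

```bash

python3 -m pendant '[[[0,-0.0045,0,0,-0.03],[0,-0.009,0,0,-0.06],[0,-0.0135,0,0,-0.09],[0,-0.018,0,0,-0.125],[0,-0.022,0,0,-0.155],[0,-0.0265,0,0,-0.19],[0,-0.031,0.001,0,-0.22],[0,-0.035,0.001,0,-0.25]]]'
python3 ang.py L; python3 door.py L 0.4 140 14 202
```

```text
t: 20.2
eef_pos: [551.5, 93.5, 202.9]
tcp_rot: [-3.141, -0.0, 2.633]
ft_force: [-0.2, 0.8, -1.2]
opening: 0.003
L n 3 theta med 0.066 iqr [0.055 0.066] rmax 166.0
t 20.25 pos [551.9  93.2 202.9] yaw 2.635 F [ 0.7 -0.7 -0.1] Fn -0.9
now r 134.2 out 41.5 (door frame at theta)
target [576.4  79.4] yaw 2.835 shift [-0.0281 -0.0002  0.0009] turn -0.2
```

```bash

python3 -m pendant '[[[0,-0.0035,0,0,-0.025],[0,-0.007,0,0,-0.05],[0,-0.0105,0,0,-0.075],[0,-0.014,0,0,-0.1],[0,-0.0175,0,0,-0.125],[0,-0.021,0,0,-0.15],[0,-0.0245,0,0,-0.175],[0,-0.028,0,0,-0.2]]]'
python3 door.py L 0.27 140 14 202
python3 - <<'E'
from h import *
c=cam('wrist'); b=pts(c).reshape(-1,3)
a=np.radians(5.35); q=b[:,:2]-[632.0,208.6]; X=q@[np.cos(a),np.sin(a)]; Y=q@[-np.sin(a),np.cos(a)]
for nm,z0,z1,lo,hi in(('bar',219,227,37,60),('leaf',228,236,-20,5)):
    m=(b[:,2]>z0)&(b[:,2]<z1)&(Y<-40)&(Y>-190)&(X<30)&(X>-140); print(nm,m.sum(),cv2.minAreaRect(np.c_[X[m],Y[m]].astype(np.float32)))
    if nm=='leaf':
        k=np.polyfit(Y[m],X[m],1); print(k)
E
```

```text
t: 21.05
eef_pos: [576.3, 79.7, 203.0]
tcp_rot: [-3.142, 0.0, 2.835]
ft_force: [0.6, 0.2, 0.5]
opening: 0.004
t 21.05 pos [576.3  79.7 203. ] yaw 2.835 F [0.6 0.2 0.5] Fn -0.5
now r 136.7 out 32.2 (door frame at theta)
target [593.6  73.2] yaw 2.965 shift [-0.0185 -0.0009  0.001 ] turn -0.13
bar 5537 ((-56.64262390136719, -98.00191497802734), (133.605224609375, 66.11756134033203), 36.9950065612793)
leaf 1088 ((-31.42621612548828, -93.7691650390625), (106.56156158447266, 44.356143951416016), 52.018959045410156)
[ 0.73019881 19.05419583]
```

```bash

python3 -m pendant '[[[0,-0.0025,0,0,-0.016],[0,-0.005,0,0,-0.032],[0,-0.0075,0,0,-0.048],[0,-0.01,0,0,-0.065],[0,-0.012,0,0,-0.08],[0,-0.0145,-0.001,0,-0.1],[0,-0.0165,-0.001,0,-0.115],[0,-0.0185,-0.001,0,-0.13]]]'
python3 door.py L 0.2 140 14 203
python3 door.py L 0.0 140 14 203
```

```text
t: 21.9
eef_pos: [593.5, 73.2, 203.0]
tcp_rot: [3.142, 0.0, 2.964]
ft_force: [-0.7, 1.1, 0.2]
opening: 0.008
t 21.9 pos [593.5  73.2 203. ] yaw 2.964 F [-0.7  1.1  0.2] Fn 0.8
now r 138.7 out 23.8 (door frame at theta)
target [603.2  70.9] yaw 3.035 shift [-0.0099 -0.0006  0.    ] turn -0.071
t 21.9 pos [593.5  73.2 203. ] yaw 2.964 F [-0.7  1.1  0.2] Fn 0.6
now r 131.2 out 50.9 (door frame at theta)
target [631.1  67.9] yaw -3.048 shift [-0.0379  0.0014  0.    ] turn -0.271
```

```bash

python3 -m pendant '[[[0,-0.0015,0,0,-0.02],[0,-0.003,0,0,-0.04],[0,-0.004,0,0,-0.06],[0,-0.005,0,0,-0.08],[0,-0.006,0,0,-0.1],[0,-0.007,0,0,-0.12],[0,-0.0085,0,0,-0.13],[0,-0.01,-0.0005,0,-0.14]]]'
python3 -c "
from h import *; F=[]
for i in range(1): s=env.state(); print(s['ft_force'].round(2))"
python3 -m pendant '[[[0,-0.0005,0,0,0],[0,-0.001,0,0,0],[0,-0.0015,0,0,0],[0,-0.002,0,0,0],[0,-0.0025,0,0,0],[0,-0.003,0,0,0],[0,-0.0035,0,0,0],[0,-0.004,0,0,0]]]'
```

```text
t: 22.7
eef_pos: [603.2, 71.0, 203.0]
tcp_rot: [-3.142, 0.0, 3.104]
ft_force: [0.5, 0.6, 1.0]
opening: 0.003
[0.46 0.57 0.96]
t: 23.5
eef_pos: [607.1, 70.8, 203.0]
tcp_rot: [-3.142, -0.0, 3.103]
ft_force: [-0.4, -0.5, 0.6]
opening: 0.007
```

```bash

python3 -m pendant '[[[0,-0.0005,0,0,0],[0,-0.001,0,0,0],[0,-0.0015,0,0,0],[0,-0.002,0,0,0],[0,-0.0025,0,0,0],[0,-0.003,0,0,0],[0,-0.0035,0,0,0],[0,-0.004,0,0,0]]]'
python3 -m pendant '[[[0,-0.0005,0,0,0],[0,-0.001,0,0,0],[0,-0.0015,0,0,0],[0,-0.002,0,0,0],[0,-0.0025,0,0,0],[0,-0.003,0,0,0],[0,-0.0035,0,0,0],[0,-0.004,0,0,0]]]'
```

```text
t: 24.3
eef_pos: [611.1, 70.7, 203.0]
tcp_rot: [-3.141, 0.0, 3.103]
ft_force: [-0.4, -1.0, -0.2]
opening: 0.001
t: 25.1
eef_pos: [615.1, 70.5, 203.0]
tcp_rot: [-3.142, -0.0, 3.103]
ft_force: [-0.3, 0.6, 0.1]
opening: 0.004
```

```bash

python3 -m pendant '[[[0,-0.0005,0,0,0],[0,-0.001,0,0,0],[0,-0.0015,0,0,0],[0,-0.002,0,0,0],[0,-0.0025,0,0,0],[0,-0.003,0,0,0],[0,-0.0035,0,0,0],[0,-0.004,0,0,0]]]'
python3 -m pendant '[[[0,-0.0005,0,0,0],[0,-0.001,0,0,0],[0,-0.0015,0,0,0],[0,-0.002,0,0,0],[0,-0.0025,0,0,0],[0,-0.003,0,0,0],[0,-0.003,0,0,0],[0,-0.003,0,0,0]]]'
python3 door.py L 0 140 14 203; python3 ang.py L
```

```text
t: 25.9
eef_pos: [619.1, 70.4, 203.0]
tcp_rot: [-3.142, 0.0, 3.103]
ft_force: [-0.3, -0.1, -0.5]
opening: 0.0
t: 26.7
eef_pos: [622.0, 70.3, 203.0]
tcp_rot: [-3.142, -0.0, 3.103]
ft_force: [-1.3, 0.3, 0.7]
opening: 0.002
t 26.7 pos [622.   70.3 203. ] yaw 3.103 F [-1.3  0.3  0.7] Fn 1.3
now r 136.8 out 22.9 (door frame at theta)
target [631.1  67.9] yaw -3.048 shift [-0.0092 -0.002  -0.    ] turn -0.132
  return _methods._mean(a, axis=axis, dtype=dtype,
  ret = ret.dtype.type(ret / rcount)
Traceback (most recent call last):
  File "ang.py", line 12, in <module>
    if __name__=='__main__': ang(sys.argv[1],sys.argv[2] if len(sys.argv)>2 else None)
                             ~~~^^^^^^^^^^^^^^^^^^^^^^^^^^^^^^^^^^^^^^^^^^^^^^^^^^^^^^
  File "ang.py", line 11, in ang
    th=np.arctan2(-X[m],-Y[m])+np.arcsin(7.5/rr[m]); print(side,'n',m.sum(),'theta med',np.median(th).round(3),'iqr',np.percentile(th,[25,75]).round(3),'rmax',rr[m].max().round(0) if m.any() else None)
                                                                                                                     ~~~~~~~~~~~~~^^^^^^^^^^^^
IndexError: index -1 is out of bounds for axis 0 with size 0
```

```bash
cat > wb.py <<'E'
from h import *
c=cam('wrist'); b=pts(c); a=np.radians(5.35); q=b[...,:2]-[632.0,208.6]; X=q@[np.cos(a),np.sin(a)]; Y=q@[-np.sin(a),np.cos(a)]
m=(b[...,2]>219)&(b[...,2]<228)&(Y<-112)&(Y>-158)&(X<-25)&(X>-95)
x,y=X[m],Y[m]; o=[]
for t in (-118,-152):
    k=abs(y-t)<3; o.append((t,k.sum(),np.median(x[k]).round(1) if k.any() else None))
print('bar X at Y',o)
for t,xx in ((o[0][0],o[0][2]),(o[1][0],o[1][2])):
    if xx is not None:
        r=np.hypot(t,xx); print('theta',round(np.arctan2(-xx,-t)-np.arcsin(42/r),3))
print('F',env.state()['ft_force'].round(1))
E
python3 -m pendant '[[[0,-0.0005,0,0,0],[0,-0.001,0,0,0],[0,-0.0015,0,0,0],[0,-0.002,0,0,0],[0,-0.0025,0,0,0],[0,-0.003,0,0,0],[0,-0.003,0,0,0],[0,-0.003,0,0,0]]]'
python3 wb.py
```

```text
t: 27.55
eef_pos: [623.8, 70.2, 202.8]
tcp_rot: [-3.141, -0.003, 3.103]
ft_force: [-8.5, 0.1, 2.6]
opening: 0.004
bar X at Y [(-118, np.int64(245), np.float64(-51.1)), (-152, np.int64(239), np.float64(-53.4))]
theta 0.076
theta 0.074
F [-8.9  0.8  2.2]
```

```bash

python3 -m pendant '[[[0,-0.0003,0,0,0],[0,-0.0006,0,0,0],[0,-0.0009,0,0,0],[0,-0.0012,0,0,0],[0,-0.0015,0,0,0],[0,-0.0015,0,0,0],[0,-0.0015,0,0,0],[0,-0.0015,0,0,0]]]'
python3 wb.py
```

```text
t: 28.4
eef_pos: [625.2, 70.2, 202.8]
tcp_rot: [-3.141, -0.003, 3.103]
ft_force: [-9.8, 2.3, 2.4]
opening: 0.007
bar X at Y [(-118, np.int64(242), np.float64(-50.0)), (-152, np.int64(241), np.float64(-51.9))]
theta 0.067
theta 0.064
F [-9.5  1.   2.4]
```

```bash

python3 -m pendant '[[[0,-0.0003,0,0,0],[0,-0.0006,0,0,0],[0,-0.0009,0,0,0],[0,-0.0012,0,0,0],[0,-0.0015,0,0,0],[0,-0.0015,0,0,0],[0,-0.0015,0,0,0],[0,-0.0015,0,0,0]]]'
python3 -m pendant '[[[0,-0.0003,0,0,0],[0,-0.0006,0,0,0],[0,-0.0009,0,0,0],[0,-0.0012,0,0,0],[0,-0.0015,0,0,0],[0,-0.0015,0,0,0],[0,-0.0015,0,0,0],[0,-0.0015,0,0,0]]]'
python3 wb.py
```

```text
t: 29.25
eef_pos: [626.5, 70.3, 202.8]
tcp_rot: [-3.142, -0.004, 3.103]
ft_force: [-9.5, 1.4, 2.6]
opening: 0.0
t: 30.05
eef_pos: [628.1, 70.3, 202.8]
tcp_rot: [3.141, -0.004, 3.103]
ft_force: [-9.5, 1.7, 3.6]
opening: 0.006
bar X at Y [(-118, np.int64(245), np.float64(-47.5)), (-152, np.int64(238), np.float64(-48.7))]
theta 0.046
theta 0.044
F [-9.4  2.5  1.9]
```

```bash

python3 -m pendant '[[[0,-0.0003,0,0,0],[0,-0.0006,0,0,0],[0,-0.0009,0,0,0],[0,-0.0012,0,0,0],[0,-0.0015,0,0,0],[0,-0.0015,0,0,0],[0,-0.0015,0,0,0],[0,-0.0015,0,0,0]]]'
python3 -m pendant '[[[0,-0.0003,0,0,0],[0,-0.0006,0,0,0],[0,-0.0009,0,0,0],[0,-0.0012,0,0,0],[0,-0.0015,0,0,0],[0,-0.0015,0,0,0],[0,-0.0015,0,0,0],[0,-0.0015,0,0,0]]]'
python3 wb.py
```

```text
t: 30.9
eef_pos: [629.1, 70.3, 202.7]
tcp_rot: [3.141, -0.005, 3.103]
ft_force: [-12.0, 1.1, 2.6]
opening: 0.007
t: 31.7
eef_pos: [630.7, 70.4, 202.7]
tcp_rot: [3.141, -0.005, 3.103]
ft_force: [-12.4, 3.1, 3.8]
opening: 0.003
bar X at Y [(-118, np.int64(246), np.float64(-45.3)), (-152, np.int64(243), np.float64(-45.8))]
theta 0.028
theta 0.025
F [-11.6   2.9   2.4]
```

```bash

python3 -m pendant '[[[0,-0.0003,0,0,0],[0,-0.0006,0,0,0],[0,-0.0009,0,0,0],[0,-0.0012,0,0,0],[0,-0.0015,0,0,0],[0,-0.0015,0,0,0],[0,-0.0015,0,0,0],[0,-0.0015,0,0,0]]]'
python3 wb.py
```

```text
t: 32.55
eef_pos: [631.5, 70.3, 202.7]
tcp_rot: [3.141, -0.006, 3.103]
ft_force: [-15.2, 3.1, 5.2]
opening: 0.002
bar X at Y [(-118, np.int64(245), np.float64(-44.7)), (-152, np.int64(238), np.float64(-45.0))]
theta 0.023
theta 0.02
F [-15.1   3.1   4.5]
```

```bash

python3 -m pendant '[[[0,-0.0002,0,0,0],[0,-0.0004,0,0,0],[0,-0.0006,0,0,0],[0,-0.0008,0,0,0],[0,-0.0008,0,0,0],[0,-0.0008,0,0,0],[0,-0.0008,0,0,0],[0,-0.0008,0,0,0]]]'
python3 wb.py
```

```text
t: 33.4
eef_pos: [631.6, 70.4, 202.7]
tcp_rot: [3.141, -0.008, 3.103]
ft_force: [-19.3, 3.4, 6.1]
opening: 0.003
bar X at Y [(-118, np.int64(245), np.float64(-44.5)), (-152, np.int64(245), np.float64(-44.7))]
theta 0.021
theta 0.018
F [-19.3   2.9   6.7]
```

```bash

python3 -m pendant '[[[0,0.001,0,0,0],[0,0.002,0,0,0],[0,0.003,0,0,0],[0,0.004,0,0,0],[0,0.005,0,0,0],[0,0.006,0,0,0],[0,0.006,0,0,0],[0,0.006,0,0,0]]]'
python3 wb.py
```

```text
t: 34.25
eef_pos: [628.8, 70.0, 202.9]
tcp_rot: [3.142, -0.0, 3.103]
ft_force: [-3.5, 2.5, -0.3]
opening: 0.002
bar X at Y [(-118, np.int64(243), np.float64(-46.6)), (-152, np.int64(242), np.float64(-47.5))]
theta 0.039
theta 0.036
F [-4.1  1.9  0. ]
```

The door stops at 0.02 and springs back with the finger, so it has not snapped. The upper part of the finger is probably bearing on the cupboard's top rail. I need to push on the handle bar from the outside, so I'll lift out and go round in front of it.

```bash

python3 -m pendant '[[[0,0.001,0,-0.015,0],[0,0.003,0,-0.03,0],[0,0.004,0,-0.045,0],[0,0.02,0,-0.05,-0.02],[0,0.04,0,-0.05,-0.03],[0,0.06,-0.01,-0.05,-0.03],[0,0.068,-0.013,-0.05,-0.03],[0,0.068,-0.013,-0.05,-0.03]]]'
python3 wb.py; python3 door.py L 0.08 150 66 190
```

```text
t: 35.1
eef_pos: [560.5, 59.2, 253.6]
tcp_rot: [-3.141, 0.002, 3.132]
ft_force: [0.9, 0.7, 0.7]
opening: 0.003
bar X at Y [(-118, np.int64(25), np.float64(-55.9)), (-152, np.int64(0), None)]
theta 0.115
F [-1.   0.2 -0.4]
t 35.15 pos [561.2  59.4 253.5] yaw 3.132 F [-1.   0.2 -0.4] Fn 1.0
now r 148.3 out 72.8 (door frame at theta)
target [568.   57.7] yaw -3.128 shift [-0.0068 -0.0016  0.0635] turn -0.023
```

```bash

python3 -m pendant '[[[0,0,0,0.03,0],[0,0,0,0.055,0],[0,0,0,0.064,0],[0,-0.001,0,0.064,-0.02],[0,-0.003,0,0.064,-0.02],[0,-0.005,0,0.064,-0.02],[0,-0.007,0,0.064,-0.02],[0,-0.009,0,0.064,-0.02]]]'
python3 wb.py
python3 -m pendant '[[[0,-0.001,0,0,0],[0,-0.002,0,0,0],[0,-0.003,0,0,0],[0,-0.004,0,0,0],[0,-0.005,0,0,0],[0,-0.006,0,0,0],[0,-0.006,0,0,0],[0,-0.006,0,0,0]]]'
python3 wb.py
```

```text
t: 35.95
eef_pos: [569.9, 59.5, 189.6]
tcp_rot: [-3.141, 0.001, -3.13]
ft_force: [1.1, 0.4, 0.5]
opening: 0.007
bar X at Y [(-118, np.int64(0), None), (-152, np.int64(2), np.float64(-87.0))]
theta 0.278
F [-0.7 -0.1  0.4]
t: 36.8
eef_pos: [575.4, 59.6, 189.0]
tcp_rot: [-3.141, -0.0, -3.13]
ft_force: [-0.5, -0.1, -0.0]
opening: 0.004
bar X at Y [(-118, np.int64(0), None), (-152, np.int64(2), np.float64(-81.5))]
theta 0.246
F [-0.1  0.5 -0.4]
```

```bash

python3 -m pendant '[[[0,-0.0005,0,0,0],[0,-0.001,0,0,0],[0,-0.0015,0,0,0],[0,-0.002,0,0,0],[0,-0.0025,0,0,0],[0,-0.003,0,0,0],[0,-0.0035,0,0,0],[0,-0.004,0,0,0]]]'
python3 -m pendant '[[[0,-0.0005,0,0,0],[0,-0.001,0,0,0],[0,-0.0015,0,0,0],[0,-0.002,0,0,0],[0,-0.0025,0,0,0],[0,-0.003,0,0,0],[0,-0.003,0,0,0],[0,-0.003,0,0,0]]]'
python3 door.py L 0 150 60 190
```

```text
t: 37.65
eef_pos: [577.9, 59.1, 188.9]
tcp_rot: [-3.14, -0.003, -3.13]
ft_force: [-9.0, -5.2, 3.7]
opening: 0.004
t: 38.45
eef_pos: [580.6, 58.5, 188.8]
tcp_rot: [-3.14, -0.004, -3.13]
ft_force: [-11.8, -8.6, 5.3]
opening: 0.003
t 38.45 pos [580.6  58.5 188.8] yaw -3.13 F [-11.8  -8.6   5.3] Fn 12.6
now r 144.7 out 65.2 (door frame at theta)
target [586.2  53.7] yaw -3.048 shift [-0.0056 -0.0049 -0.0012] turn -0.082
```

```bash

python3 -m pendant '[[[0,0,-0.0005,0,0],[0,0,-0.001,0,0],[0,-0.0003,-0.0014,0,0],[0,-0.0006,-0.0016,0,0],[0,-0.0009,-0.0018,0,0],[0,-0.0012,-0.002,0,0],[0,-0.0015,-0.0021,0,0],[0,-0.0018,-0.0022,0,0]]]'
```

```text
t: 39.25
eef_pos: [582.6, 57.7, 188.8]
tcp_rot: [3.141, -0.004, -3.13]
ft_force: [-9.8, 0.0, 4.2]
opening: 0.005
```

Good: the lateral force is gone. I'll continue with a sideways drift.

```bash

python3 -m pendant '[[[0,-0.0004,-0.0001,0,0],[0,-0.0008,-0.0002,0,0],[0,-0.0012,-0.0004,0,0],[0,-0.0016,-0.0005,0,0],[0,-0.002,-0.0006,0,0],[0,-0.0024,-0.0008,0,0],[0,-0.0025,-0.0008,0,0],[0,-0.0025,-0.0008,0,0]]]'
python3 -m pendant '[[[0,-0.0004,-0.0001,0,0],[0,-0.0008,-0.0002,0,0],[0,-0.0012,-0.0004,0,0],[0,-0.0016,-0.0005,0,0],[0,-0.002,-0.0006,0,0],[0,-0.0024,-0.0008,0,0],[0,-0.0025,-0.0008,0,0],[0,-0.0025,-0.0008,0,0]]]'
```

```text
t: 40.05
eef_pos: [585.0, 57.1, 188.8]
tcp_rot: [3.141, -0.004, -3.13]
ft_force: [-11.0, 1.2, 4.3]
opening: 0.003
t: 40.85
eef_pos: [586.8, 56.5, 188.7]
tcp_rot: [3.141, -0.005, -3.13]
ft_force: [-13.6, 0.8, 5.6]
opening: 0.005
```

```bash

python3 -m pendant '[[[0,-0.0003,-0.0001,0,0],[0,-0.0006,-0.0002,0,0],[0,-0.0009,-0.0003,0,0],[0,-0.0012,-0.0004,0,0],[0,-0.0015,-0.0005,0,0],[0,-0.0018,-0.0006,0,0],[0,-0.002,-0.0006,0,0],[0,-0.002,-0.0006,0,0]]]'
```

```text
t: 41.65
eef_pos: [588.9, 56.0, 188.7]
tcp_rot: [3.141, -0.005, -3.13]
ft_force: [-14.0, 1.8, 5.3]
opening: 0.003
```

```bash

python3 -m pendant '[[[0,-0.0003,-0.0001,0,0],[0,-0.0006,-0.0002,0,0],[0,-0.0009,-0.0003,0,0],[0,-0.0012,-0.0004,0,0],[0,-0.0015,-0.0004,0,0],[0,-0.0018,-0.0004,0,0],[0,-0.002,-0.0004,0,0],[0,-0.002,-0.0004,0,0]]]'
```

```text
t: 42.45
eef_pos: [593.6, 55.0, 189.0]
tcp_rot: [-3.141, 0.001, -3.13]
ft_force: [-1.0, 0.9, 0.2]
opening: 0.009
```

The push-back climbed to 14 N and then dropped to about 1 N: the catch has snapped. Backing off and checking.

```bash

python3 -m pendant '[[[0,0.005,0,0,0],[0,0.012,0,0,0],[0,0.02,0,-0.01,0],[0,0.02,0,-0.04,0],[0,0.02,0,-0.08,0],[0,0.02,-0.04,-0.08,0],[0,0.02,-0.08,-0.08,0],[0,0.02,-0.1,-0.08,0]]]'
python3 - <<'E'
from h import *
a=np.radians(5.35)
for n in('top','wrist'):
    c=cam(n); b=pts(c); q=b[...,:2]-[632.0,208.6]; X=q@[np.cos(a),np.sin(a)]; Y=q@[-np.sin(a),np.cos(a)]
    for nm,lo,hi in(('L',-158,-112),('R',-258,-212)):
        m=(b[...,2]>218)&(b[...,2]<228)&(Y<hi)&(Y>lo)&(X<-20)&(X>-90)
        y=Y[m];x=X[m]; print(n,nm,m.sum(),[(t,np.median(x[abs(y-t)<4]).round(1)) for t in np.linspace(lo+6,hi-6,3) if (abs(y-t)<4).any()])
    if n=='top': cv2.imwrite('pics/t7.png',c['image'])
E
python3 door.py R 0 135 22 269 -3.13
```

```text
t: 43.25
eef_pos: [573.8, -47.4, 270.2]
tcp_rot: [-3.141, 0.001, -3.131]
ft_force: [0.1, 0.3, -0.4]
opening: 0.003
top L 88 [(np.float64(-135.0), np.float64(-34.1)), (np.float64(-118.0), np.float64(-34.9))]
top R 0 []
wrist L 1005 [(np.float64(-152.0), np.float64(-34.9)), (np.float64(-135.0), np.float64(-36.1)), (np.float64(-118.0), np.float64(-37.1))]
wrist R 133 [(np.float64(-235.0), np.float64(-46.6)), (np.float64(-218.0), np.float64(-46.1))]
t 43.35 pos [573.9 -47.3 269.8] yaw -3.133 F [0.1 0.6 0.3] Fn -0.2
now r 120.6 out 81.7 (door frame at theta)
target [632.  -27.4] yaw -3.13 shift [-0.0583  0.0194  0.0009] turn -0.003
```

```bash

python3 -m pendant '[[[0,-0.04,0.012,0,0],[0,-0.0575,0.0194,0,0],[0,-0.0575,0.0194,0,0],[0,-0.0575,0.0194,0.02,0],[0,-0.0575,0.0194,0.04,0],[0,-0.0575,0.0194,0.055,0],[0,-0.0575,0.0194,0.07,0],[0,-0.0575,0.0194,0.078,0]]]'
python3 door.py R 0 135 36 192 -3.13
```

```text
t: 44.15
eef_pos: [630.5, -24.6, 190.4]
tcp_rot: [3.141, -0.001, -3.13]
ft_force: [-0.3, 0.5, 1.4]
opening: 0.0
t 44.15 pos [630.5 -24.6 190.4] yaw -3.13 F [-0.3  0.5  1.4] Fn 0.2
now r 138.0 out 23.2 (door frame at theta)
target [618.1 -28.7] yaw -3.13 shift [ 0.0125 -0.004  -0.0016] turn 0.0
```

Now inside the right handle loop; pulling outward through the catch.

```bash

python3 -m pendant '[[[0,0.001,0,0,0],[0,0.002,0,0,0],[0,0.003,0,0,0],[0,0.004,0,0,0],[0,0.005,-0.0005,0,0],[0,0.006,-0.001,0,0],[0,0.007,-0.001,0,0],[0,0.008,-0.001,0,0]]]'
python3 door.py R 0.1 135 26 190 -3.13
```

```text
t: 44.95
eef_pos: [627.0, -25.7, 192.2]
tcp_rot: [3.141, 0.009, -3.131]
ft_force: [17.5, 3.0, -3.2]
opening: 0.007
t 44.95 pos [627.  -25.7 192.2] yaw -3.131 F [17.5  3.  -3.2] Fn -17.7
now r 139.2 out 13.0 (door frame at theta)
target [615.  -32.3] yaw -3.13 shift [ 0.0121 -0.0065  0.0021] turn -0.001
```

```bash

python3 -m pendant '[[[0,0.001,0.0005,0,0],[0,0.002,0.0005,0,0],[0,0.003,0.0005,0,0],[0,0.004,0.0005,0,0],[0,0.005,0.0005,0,0],[0,0.006,0.001,0,0],[0,0.007,0.001,0,0],[0,0.008,0.001,0,0]]]'
python3 door.py R 0.3 135 26 190 -3.13
```

```text
t: 45.75
eef_pos: [615.5, -25.3, 191.0]
tcp_rot: [-3.142, -0.0, -3.13]
ft_force: [0.7, -0.2, -0.2]
opening: 0.006
t 45.75 pos [615.5 -25.3 191. ] yaw -3.13 F [ 0.7 -0.2 -0.2] Fn -0.5
now r 143.7 out -4.4 (door frame at theta)
target [590.7 -45.1] yaw -3.13 shift [ 0.025  -0.0195  0.001 ] turn -0.0
```

```bash

python3 -m pendant '[[[0,0.004,-0.001,0,0],[0,0.008,-0.003,0,0],[0,0.012,-0.006,0,0],[0,0.016,-0.009,0,0],[0,0.02,-0.012,0,0],[0,0.022,-0.015,0,0],[0,0.025,-0.018,0,0],[0,0.025,-0.0195,0,0]]]'
python3 door.py R 0.6 135 26 190 -3.13
```

```text
t: 46.55
eef_pos: [590.6, -45.5, 191.0]
tcp_rot: [-3.141, -0.0, -3.131]
ft_force: [1.5, -0.2, -0.3]
opening: 0.007
t 46.55 pos [590.6 -45.5 191. ] yaw -3.131 F [ 1.5 -0.2 -0.3] Fn -1.1
now r 136.4 out -14.7 (door frame at theta)
target [560.2 -72.6] yaw -3.13 shift [ 0.0307 -0.0267  0.0011] turn -0.001
```

```bash

python3 -m pendant '[[[0,0.004,-0.003,0,0],[0,0.008,-0.006,0,0],[0,0.012,-0.009,0,0],[0,0.016,-0.013,0,0],[0,0.02,-0.016,0,0],[0,0.024,-0.02,0,0],[0,0.028,-0.0235,0,0],[0,0.031,-0.0267,0,0]]]'
python3 door.py R 0.95 135 26 190 -3.13; python3 ang.py R
```

```text
t: 47.35
eef_pos: [559.8, -72.5, 191.0]
tcp_rot: [-3.142, -0.0, -3.131]
ft_force: [1.0, 0.6, 0.5]
opening: 0.003
t 47.35 pos [559.8 -72.5 191. ] yaw -3.131 F [1.  0.6 0.5] Fn -1.0
now r 136.1 out -21.7 (door frame at theta)
target [ 536.8 -114.3] yaw -3.13 shift [ 0.0235 -0.0416  0.001 ] turn -0.001
R n 129 theta med 0.596 iqr [0.525 0.675] rmax 173.0
```

Door follows (about 0.6). Continuing.

```bash

python3 -m pendant '[[[0,0.004,-0.005,0,0],[0,0.0075,-0.01,0,0],[0,0.011,-0.015,0,0],[0,0.014,-0.02,0,0],[0,0.017,-0.0255,0,0],[0,0.0195,-0.031,0,0],[0,0.0215,-0.036,0,0],[0,0.0235,-0.0416,0,0]]]'
python3 door.py R 1.35 135 27 190 -3.13
```

```text
t: 48.2
eef_pos: [537.0, -114.5, 191.0]
tcp_rot: [-3.141, 0.0, -3.13]
ft_force: [1.8, -0.1, 0.7]
opening: 0.006
t 48.2 pos [ 537.  -114.5  191. ] yaw -3.13 F [ 1.8 -0.1  0.7] Fn -0.1
now r 134.2 out -28.5 (door frame at theta)
target [ 529.2 -169.4] yaw -3.13 shift [ 0.0085 -0.0549  0.001 ] turn -0.0
```

```bash

python3 -m pendant '[[[0,0.002,-0.007,0,0],[0,0.004,-0.014,0,0],[0,0.006,-0.021,0,0],[0,0.007,-0.028,0,0],[0,0.008,-0.035,0,0],[0,0.009,-0.042,0,0],[0,0.009,-0.049,0,0],[0,0.0085,-0.055,0,0]]]'
python3 ang.py R
```

```text
t: 49.0
eef_pos: [529.2, -169.7, 191.0]
tcp_rot: [-3.142, -0.0, -3.131]
ft_force: [-0.1, -0.3, 0.9]
opening: 0.006
R n 341 theta med 1.307 iqr [1.271 1.371] rmax 156.0
```

```bash

python3 -m pendant '[[[0,0,0.002,0,0],[0,0,0.004,0,0],[0,0,0.004,-0.01,0],[0,0,0.004,-0.03,0],[0,0,0.004,-0.06,0],[0,0,0.004,-0.1,0],[0,0,0.004,-0.14,0],[0,0,0.004,-0.16,0]]]'
python3 -m pendant '[[[0,0.04,0,0,0],[0,0.08,0,0,0],[0,0.1,0,0,0],[0,0.1,0,0,0],[0,0.1,0,0,0],[0,0.1,0,0,0],[0,0.1,0,0,0],[0,0.1,0,0,0]]]'
python3 ang.py R; python3 - <<'E'
from h import *
t=cam('top'); s=cam('scene'); a=np.radians(5.35); b=pts(t); q=b[...,:2]-[632.0,208.6]; X=q@[np.cos(a),np.sin(a)]; Y=q@[-np.sin(a),np.cos(a)]
m=(b[...,2]>218)&(b[...,2]<228)&(Y<-112)&(Y>-158)&(X<-20)&(X>-90); print('L bar X',m.sum(),np.median(X[m]))
o=np.hstack([cv2.resize(t['image'],(400,300)),cv2.resize(s['image'],(400,300))]); cv2.imwrite('pics/fin.png',cv2.convertScaleAbs(o,alpha=1.5))
E
```

```text
t: 49.85
eef_pos: [529.6, -164.9, 355.4]
tcp_rot: [-3.139, 0.004, -3.13]
ft_force: [0.7, 0.2, -0.4]
opening: 0.004
t: 50.65
eef_pos: [429.7, -166.2, 350.7]
tcp_rot: [3.141, -0.001, -3.13]
ft_force: [0.2, -0.4, 0.4]
opening: 0.006
R n 610 theta med 1.336 iqr [1.3   1.372] rmax 182.0
L bar X 115 -34.193274355433154
```

View pics/fin.png

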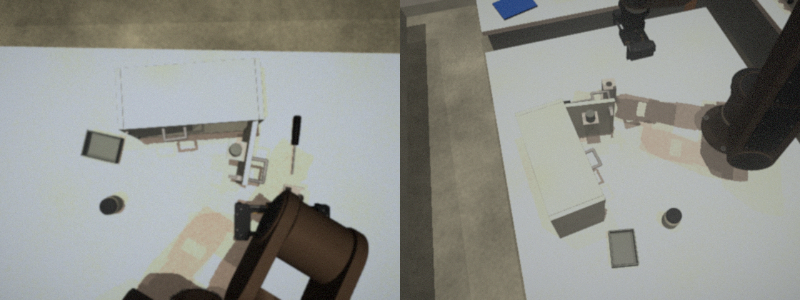

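The picture shows the left door shut, its bar at (175,132) in the top half. The right door stands wide open with the next cartridge on its holder at (235,150), the bystanders are where they were, and the arm is clear.

```bash
python3 -c "
from cell import env
print(env.job_done(), env.state()['t'])"
```

```text
the job is handed in; nothing more can be done
the job is handed in; nothing more can be done
```

The job is done and handed in at about 51 s. The used cartridge hangs in the left door's holder, the left door is caught shut, and the right door stands wide open.

**Cartridge:** I let go of it in the holder and checked it from above. The cap top was at 223.4 mm, which is the plate height plus 38 mm, so it was fully seated. I could not see it again after the door closed.

**Left door:**
- **First tries:** The first push, from outside the handle bar, did not work: the shut fingers ended up inside the handle loop. A second push, on the leaf through the loop, stalled at about 0.02 rad. The reading there was 19.3 N along the push, about 20.5 N in total and close to the 22 N limit. When I backed off, the door sprang out with the finger, so it had not snapped.
- **Final push:** I then pushed the bar from outside. The force rose to about 14 N and dropped to 1 N as the catch snapped. At the last check, with the robot away, the door was still shut, at about -0.05 rad.

**Right door:** I hooked the bar with the shut fingers and pulled the door through its catch; the highest reading was 17.5 N. It was at about 1.34 rad when I left it.

**Last checks:** The jar, bin and screwdriver look undisturbed, and the arm touches nothing. Forces were read only at the end of each move, so brief peaks in between were not seen.

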